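Set a bench dough sheeter's gap lever to the clamped working thickness

ROBOT

A 6-joint arm with a two-finger parallel gripper is mounted at the origin on a cart in front of the work surface, level with it; the furniture and walls round the work are solid. World frame = base frame: x ahead of the robot, y to its left, z up, the work surface at z = 0. Lengths are in m, angles in rad, forces in N, time in s.
With the tool pointing down it reaches from about 0.425 to 0.95 m from the base axis. Payload 3.5 kg.
Tool frame: the origin (TCP) lies at the very end of the fingers, on their centre line; the grasp point (between the pads) lies 19 mm behind it (ctrl.grip_point_offset is the distance from the TCP to the grasp point, in m); z points along the fingers, y is the line along which they close (so a half turn about z gives the same grasp; the last joint's range is limited). The gripper opens to 85 mm and grips with 20 to 120 N. Pads are 22 mm wide; open, the fingers measure 114 mm over their backs; the gripper's body (76 mm by 85 mm) begins 54 mm behind the grasp point. The pads swing forward as they close: fully open they stand 13 mm farther back than shut.
Start: joints at [-1.338, 0.286, 1.577, -0, 1.279, -0.15], TCP at [0.252, -0.626, 0.231] pointing down, gripper open.
Joint ranges: [-2.77, 2.77], [-0.9, 2.22], [0.21, 2.48], [-1.53, 4.67], [0.24, 2.81], [-2.84, 2.84]. Speed limits (rad/s): [2.79, 2.79, 3.14, 3.14, 3.14, 3.14].

INTERFACE

Orientations are given as a unit quaternion [x, y, z, w].
In Python, from plant import ctrl gives the robot as it stands. The module is installed in compiled form; this text tells all that it offers.
- The arm moves only by the shell command python3 -m pendant 'ROWS' [OPENING] [FORCE]. ROWS is JSON, a list of rows, each an object of numbers: "dx", "dy", "dz": the shift along the tool's x, y, z in cm; "twist": the turn about the tool's z in degrees. A call has 1 to 10 rows; each row is the pose to reach, as a shift and turn from the pose commanded when the call began, along the tool's axes at that moment; what a row does not reach only later rows make up. A row lasts 1/8 s, in which the tool goes at most 62.5 mm and 10.7 degrees, less where a joint would pass 70% of its speed; a pose out of reach is approached as far as the arm can. A call with a gripper value outside its range is refused whole. OPENING is the opening in per cent of the stroke, from 0 (shut) to 100 (fully open), set as the call begins (- or left out, the last holds). The fingers move at their own pace and stop on an object; FORCE is the grip in N (left out, the last holds). Time passes only in rows, so rows that repeat a pose let the fingers close. It gives the time, the measured TCP pose, the force, the opening and the grip force at its end, in the units of the state.
- ctrl.get_state(): the state, without advancing time (a new reading comes with each control period).
- ctrl.read_camera(name): name is "scene" or "side" or "wrist"; returns a dict with "img" (480x640x3 uint8, red, green, blue), "depth" (480x640 float32, m along the optical axis (not along the pixel's ray), 0 where there is no reading), "camera_matrix" (3x3 intrinsics, pixels), "xyz" and "rotation" of the camera in the world; the wrist camera has in their place "tool_from_camera" (4x4, takes a point from camera to tool coordinates, whose origin is the TCP and whose axes are the flange's). Camera axes: x right, y up, looking along -z (the intrinsics and any distortion apply to the point x, -y, -z); pixel columns grow to the right and rows downward; lengths in m; the calibration is good to about 2 mm. The wrist camera is an equidistant fisheye: a pixel r from the principal point sees the ray r / f radians off the axis. A picture is of the moment at which its call begins: read the wrist's pose just before it.
- ctrl.sign_off(): hands the job in; it is judged then, once.
The state is a dict: "time": time; "qpos": joint angles; "dq": joint speeds; "joint_efforts": joint torques, N m; "eef_pos": TCP position; "tcp_rot": TCP orientation; "contact_force": force on the tool from outside, world axes, zero at the start; "wrist_torque": the same for the moment, N m; "opening": opening from 0.0 (shut) to 1.0 (fully open); "finger_force": force on a finger pad.
Only numpy, scipy, OpenCV 4.12 (cv2) and the standard library are available. Lean on these libraries where they do the work, as an engineer would, in place of code of your own. Each camera call takes 0.05 s, during which the arm holds its last target. There are 200 camera calls.

TASK

Bring the dough sheeter's rollers down from fully open to the working thickness: pull the sprung black knob on the gap lever straight out towards you, swing the lever to the right, and let the pin spring fully home into the next hole, the one in the brass strip, then let go. The strip has been clamped by hand, so feel for its hole with the pin riding on the plate: do not wrench the lever against the pin, and do not run on to the last hole, where the rollers would touch. Leave the salt shaker, mug and tin where they stand.

Things in the scene. Friction and masses are not known exactly. Their poses are not given: they have to be found in the camera images.
- sheeter: bench dough sheeter, fixed: two white arched side plates, 250 mm wide, 210 mm high. Origin: centre of its underside; x points away from the cook, y to the cook's left, z up. The front plate's face is at x = -0.094 m; the gap lever turns about the line along x through y = 0, z = 0.085 m; knob and pin go round it at 100 mm. Steel rollers behind the plate, feed tables left and right
- knob_center (a point): centre of the black round pull knob, 25 mm diameter, 30 mm long, on the end of the gap lever; its axis is level, along the sheeter's x. With the pin home it is 36 mm in front of the plate's face and 100 mm from the lever's axis; behind it, 3 mm off, is a 21 mm boss, then the lever. Nothing stands before or above it; the plate behind tops out at 210 mm
- gap_lever (a joint): angle of the steel gap lever, rad: 0 in the first hole (rollers open), when it leans 0.628 to the left of upright; grows as its top swings right. The brass strip's hole lies somewhere between 0.45 and 0.80, different each time; the last hole is at 1.257. The lever stays where it is left (2 to 5 N at the knob to move it). A hole leaves it about 0.01 of play either way
- pull_knob (a joint): how far knob and pin are pulled out towards the cook, m: 0 pin fully home in a hole, 0.006 pin's end riding on the face of plate or strip (one flush surface), 0.011 the stop. A spring draws it in: about 6 N at 0, 9 N at 0.006, 11 N at 0.010
- pin_tip: steel index pin behind the knob, 8 mm in diameter with a small chamfer, in 10 mm holes; it goes 6 mm into a hole. Loads above 25 N, sideways or on its end, bend it. Origin at the centre of its end; it moves with the knob, x points away from the cook
- salt_shaker_center (a point): salt shaker, 44 mm diameter, 90 mm high, grey top; point at its centre, half-way up
- mug_blue_center (a point): mug, dark above and white below, 80 x 114 x 94 mm with handle; point at its centre, half-way up
- small_tin_center (a point): small food tin, white, blue and red, 57 mm diameter, 72 mm high; point at its centre, half-way up

How it is judged:
By the outcome, as a careful person would: the job done as asked, in the order asked, and still so for the second after the job is handed in, with the robot touching nothing.
It also fails if it takes over 58 s, if anything falls off the work surface, if the arm or the gripper's body presses on something with over 40 N, if the wrist force passes 120 N, or if a joint passes its speed limit or range.

## Working session

There is one attempt and no reset: what is moved stays moved. The work goes in short steps, Python scripts to look and compute and a shell command to move; the robot and the scene stay as the last step left them, time stands still between calls to the robot, and variables do not carry over. Pictures are saved under pics/ and viewed, at most 10 in all, crops included, and the job is handed in when it is done.

```bash
mkdir -p pics
cat > h.py <<'E'
import numpy as np, cv2
from plant import ctrl
def grab(n,f=None):
    s=ctrl.get_state(); c=ctrl.read_camera(n)
    if f: cv2.imwrite('pics/'+f,cv2.cvtColor(c['img'],cv2.COLOR_RGB2BGR))
    return s,c
def world(c,u,v,d=None):
    K=np.array(c['camera_matrix']); d=c['depth'][int(round(v)),int(round(u))] if d is None else d
    p=np.array([(u-K[0,2])/K[0,0]*d,-(v-K[1,2])/K[1,1]*d,-d])
    return np.array(c['xyz'])+np.array(c['rotation'])@p
E
python3 - <<'E'
from h import *
import pickle
a={}
for n in('scene','side'):
    s,c=grab(n,n+'0.png'); a[n]=c; print(n,c['xyz'],np.array(c['rotation']).round(3).tolist(),np.array(c['camera_matrix']).round(1).tolist(),(c['depth']>0).mean())
pickle.dump(a,open('a.pkl','wb'))
print(s)
E
```

```text
scene [-0.00556664  0.50101853  0.90587711] [-0.151, 0.262, 0.812, -0.499] [[479.3, 0.0, 318.8], [0.0, 479.3, 240.4], [0.0, 0.0, 1.0]] 0.9959114583333334
side [ 0.5126141  -0.6092569   0.91415403] [0.407, 0.007, -0.007, 0.913] [[568.8, 0.0, 310.0], [0.0, 568.8, 225.9], [0.0, 0.0, 1.0]] 0.9960546875
{'time': 0.05, 'qpos': array([-1.33800083e+00,  2.87188799e-01,  1.57816229e+00, -1.31335362e-05,
        1.27859338e+00, -1.50000047e-01]), 'dq': array([ 8.01709905e-05, -3.24024505e-04, -2.88540505e-03,  1.98718337e-03,
       -1.11048233e-03, -1.49044839e-03]), 'joint_efforts': array([-1.15064936e-04, -4.07560194e+01, -2.93923974e+01, -1.95465545e-04,
        3.62208491e-03, -1.38665634e-06]), 'eef_pos': array([ 0.25199562, -0.62549708,  0.22993971]), 'tcp_rot': array([ 9.81738254e-01,  1.90233060e-01, -5.49466936e-05, -1.17463754e-03]), 'contact_force': array([ 0.12768104, -0.10795911, -0.6511084 ]), 'wrist_torque': array([ 0.0028327 , -0.04157057,  0.02687597]), 'finger_force': 0.0, 'opening': 1.0000619548032312}
```

View pics/scene0.png

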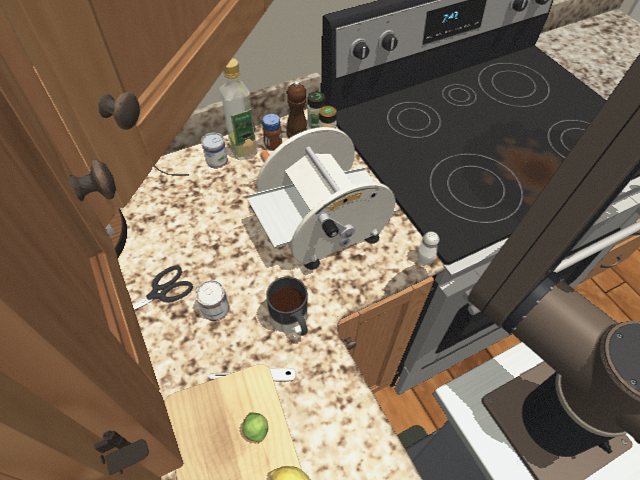

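View pics/side0.png

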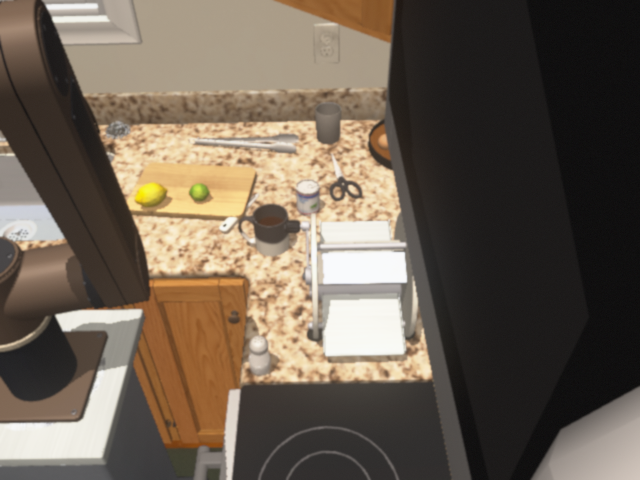

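The scene view shows the sheeter with its front plate around (345,225) and the black knob near (329,228). The mug is at (287,305), the tin at (212,300) and the shaker at (428,248). The side view shows the plate edge-on near x≈315, with the knob near (308,275).

```bash
sed -i "s/np.array(c\['rotation'\])@p/Rotation.from_quat(c['rotation']).apply(p)/; 1a from scipy.spatial.transform import Rotation" h.py
python3 - <<'E'
from h import *
import pickle
a=pickle.load(open('a.pkl','rb')); c=a['scene']
im=c['img'].astype(int)
for n,u,v in [('knob',329,228),('plate',365,225),('plate2',310,245),('mug',287,297),('tin',210,288),('shaker',430,236),('table',240,350)]: print(n,world(c,u,v).round(3), im[v,u])
P=[];U=[]
for v in range(180,270):
  for u in range(290,400):
    p=im[v,u]
    if p.min()>125 and p.max()-p.min()<30: P.append(world(c,u,v));U.append((u,v))
P=np.array(P);U=np.array(U)
# ransac plane, vertical
rng=np.random.default_rng(0);best=None
for _ in range(500):
    q=P[rng.choice(len(P),3,False)];n=np.cross(q[1]-q[0],q[2]-q[0]);n/=np.linalg.norm(n)+1e-12
    if abs(n[2])>.1: continue
    m=abs((P-q[0])@n)<.003
    if best is None or m.sum()>best.sum(): best=m
Q=P[best];ce=Q.mean(0);n=np.linalg.svd(Q-ce,full_matrices=False)[2][2]; n*=np.sign(n[0])
print('plane',n,ce,best.sum(),'yaw deg',np.degrees(np.arctan2(n[1],n[0])))
l=np.array([-n[1],n[0],0]);l/=np.linalg.norm(l)
t=Q@l;print('left range',np.percentile(t,[0,.5,99.5,100]),'z',np.percentile(Q[:,2],[0,.5,99.5,100]))
# centre: rim left/right at z bands
for z in np.arange(.06,.2,.02):
    m=abs(Q[:,2]-z)<.006; print(z.round(2),t[m].min().round(4),t[m].max().round(4),((t[m].min()+t[m].max())/2).round(4))
# knob: dark pixels
K=[]
for v in range(205,250):
  for u in range(310,350):
    if im[v,u].max()<60: K.append(world(c,u,v))
K=np.array(K);d=(K-ce)@n;print(len(K));
for k,dd in zip(K[::8],d[::8]): print(k.round(3),dd.round(3),(k@l).round(3))
x0,y0=290,180
cv2.imwrite('pics/crop0.png',cv2.resize(cv2.cvtColor(c['img'][170:280,240:410],cv2.COLOR_RGB2BGR),None,fx=4.5,fy=4.5,interpolation=cv2.INTER_CUBIC))
E
```

```text
knob [0.46  0.227 0.18 ] [41 36 43]
plate [0.503 0.111 0.07 ] [145 141 129]
plate2 [0.502 0.246 0.083] [121 116 107]
mug [0.424 0.336 0.059] [63 35 25]
tin [0.502 0.466 0.075] [240 237 231]
shaker [0.404 0.013 0.091] [219 214 200]
table [0.387 0.458 0.001] [222 201 168]
plane [ 0.9999818   0.00150961 -0.00584182] [0.50374532 0.15951425 0.11247254] 2314 yaw deg 0.08649605590887595
left range [0.03602957 0.04309319 0.28085784 0.28325671] z [0.00074711 0.01546356 0.2121833  0.2134265 ]
0.06 0.0427 0.2804 0.1616
0.08 0.0381 0.2821 0.1601
0.1 0.039 0.2815 0.1602
0.12 0.0427 0.2833 0.163
0.14 0.0484 0.278 0.1632
0.16 0.0585 0.2667 0.1626
0.18 0.0741 0.2541 0.1641
0.2 0.0993 0.2277 0.1635
192
[0.504 0.213 0.19 ] -0.0 0.212
[0.478 0.22  0.18 ] -0.026 0.219
[0.474 0.22  0.181] -0.03 0.219
[0.475 0.223 0.179] -0.029 0.222
[0.477 0.229 0.178] -0.027 0.228
[0.468 0.216 0.18 ] -0.036 0.216
[0.467 0.224 0.183] -0.037 0.223
[0.474 0.23  0.176] -0.03 0.23
[0.464 0.218 0.18 ] -0.04 0.218
[0.468 0.229 0.178] -0.036 0.228
[0.459 0.217 0.182] -0.045 0.216
[0.465 0.226 0.177] -0.039 0.226
[0.458 0.213 0.177] -0.046 0.212
[0.46  0.227 0.18 ] -0.044 0.226
[0.457 0.211 0.174] -0.047 0.21
[0.458 0.226 0.18 ] -0.046 0.225
[0.464 0.233 0.173] -0.04 0.232
[0.453 0.218 0.177] -0.051 0.217
[0.455 0.229 0.178] -0.049 0.229
[0.452 0.214 0.173] -0.052 0.213
[0.454 0.226 0.175] -0.05 0.225
[0.455 0.227 0.171] -0.049 0.226
[0.453 0.226 0.169] -0.051 0.225
[0.452 0.229 0.166] -0.052 0.228
```

View pics/crop0.png

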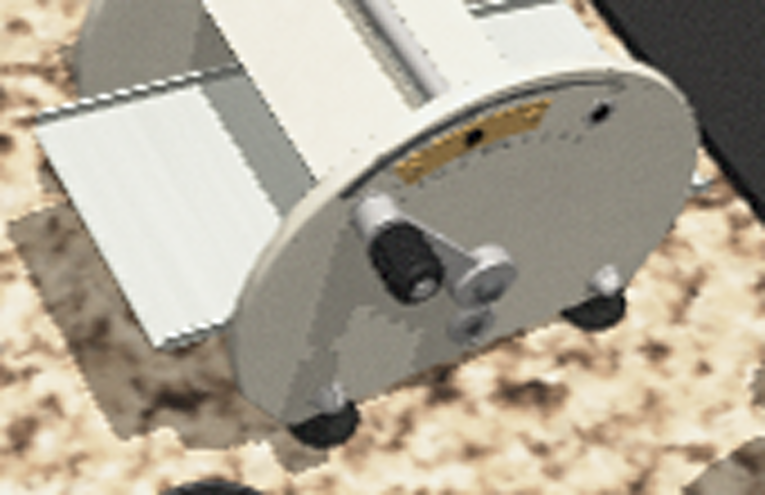

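```bash
python3 - <<'E'
from h import *
import pickle
print(ctrl.grip_point_offset)
c=pickle.load(open('a.pkl','rb'))['scene']
n=np.array([.99998,.0015,-.0058]);ce=np.array([.50375,.1595,.1125]);o=np.array(c['xyz'])
for nm,u,v in [('brass',240+476/4.5,170+137/4.5),('last',240+600/4.5,170+113/4.5),('pivot',240+490/4.5,170+285/4.5)]:
    r=world(c,u,v,1.)-o; p=o+r*((ce-o)@n)/(r@n); w=p-[0,.162,.085]
    print(nm,p.round(4),'R',np.hypot(w[1],w[2]).round(4),'lever ang',(.628+np.arctan2(-w[1],w[2])).round(3))
E
python3 -m pendant '[{"twist":10,"dz":-1},{"twist":20,"dz":-2},{"twist":21.93,"dz":-2},{"twist":21.93,"dz":-2}]'
```

```text
0.0187
brass [0.5041 0.1664 0.1818] R 0.0969 lever ang 0.582
last [0.5041 0.1011 0.164 ] R 0.0997 lever ang 1.285
pivot [0.5035 0.1505 0.0629] R 0.0249 lever ang 3.292$[0]: bad value
```

```bash
python3 -m pendant '[{"dx":0,"dy":0,"dz":-1,"twist":10},{"dx":0,"dy":0,"dz":-2,"twist":20},{"dx":0,"dy":0,"dz":-2,"twist":21.93},{"dx":0,"dy":0,"dz":-2,"twist":21.93}]'
```

```text
time: 0.6
eef_pos: [0.2521, -0.6257, 0.2504]
tcp_rot: [1.0, 0.001, -0.0, -0.001]
contact_force: [-0.2, 0.4, 0.3]
opening: 1.001
finger_force: 0.0
```

```bash
python3 -m pendant '[{"dx":4,"dy":-4,"dz":0,"twist":0},{"dx":7.5,"dy":-9,"dz":0,"twist":0},{"dx":11,"dy":-14,"dz":0,"twist":0},{"dx":14,"dy":-19,"dz":0,"twist":0},{"dx":16,"dy":-24,"dz":0,"twist":0},{"dx":18,"dy":-29,"dz":0,"twist":0},{"dx":20,"dy":-34,"dz":0,"twist":0},{"dx":21.5,"dy":-39,"dz":0,"twist":0},{"dx":22.5,"dy":-44,"dz":0,"twist":0},{"dx":23,"dy":-48,"dz":0,"twist":0}]'; python3 -c "
from h import *
print(ctrl.get_state()['qpos'])"
```

```text
time: 1.85
eef_pos: [0.482, -0.144, 0.2506]
tcp_rot: [1.0, 0.002, -0.0, -0.0]
contact_force: [0.7, -0.6, 0.1]
opening: 1.004
finger_force: 0.0
[-4.92277428e-01 -1.14515851e-01  1.96988632e+00  2.25742057e-04
  1.28728363e+00  1.07534509e+00]
```

```bash
python3 -m pendant '[{"dx":0,"dy":-4,"dz":0,"twist":0},{"dx":0,"dy":-8.5,"dz":0,"twist":0},{"dx":0,"dy":-13,"dz":0,"twist":0},{"dx":0,"dy":-17.5,"dz":0,"twist":0},{"dx":0,"dy":-22,"dz":0,"twist":0},{"dx":-1,"dy":-26.5,"dz":0,"twist":0},{"dx":-2,"dy":-31,"dz":0,"twist":0},{"dx":-3,"dy":-35,"dz":0,"twist":0},{"dx":-3,"dy":-36.7,"dz":0,"twist":0},{"dx":-3,"dy":-36.7,"dz":0,"twist":0}]'
python3 - <<'E'
from h import *
s,c=grab('wrist','w1.png'); print(s['eef_pos'],s['qpos'])
import pickle; pickle.dump((s,c),open('w1.pkl','wb')); print(np.array(c['tool_from_camera']).round(3).tolist(),c['camera_matrix'])
E
```

```text
time: 3.1
eef_pos: [0.452, 0.2212, 0.2509]
tcp_rot: [1.0, 0.001, -0.0, 0.0]
contact_force: [-0.3, -0.4, -0.5]
opening: 1.002
finger_force: 0.0
[0.45203463 0.22121342 0.25087317] [ 2.53516264e-01 -1.14297251e-01  1.96918271e+00 -5.50888511e-04
  1.28745701e+00  1.82184117e+00]
[[-0.0, 0.946, 0.324, 0.084], [1.0, 0.0, 0.0, 0.0], [0.0, 0.324, -0.946, -0.143], [0.0, 0.0, 0.0, 1.0]] [[371.64829954   0.         325.31122813]
 [  0.         371.64829954 240.05838097]
 [  0.           0.           1.        ]]
```

View pics/w1.png

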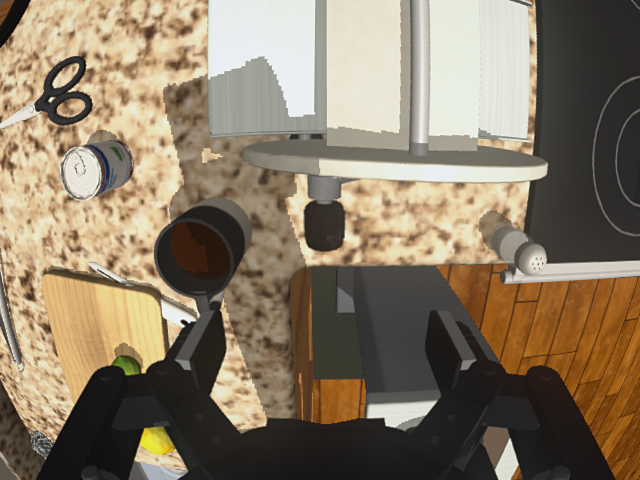

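The wrist view shows the knob at (325,225), hanging in front of the plate rim and between the open fingers' lines. The mug is to the left at (200,250), below finger height.

```bash
cat >> h.py <<'E'
def wray(s,c,u,v):
    K=np.array(c['camera_matrix']); x,y=u-K[0,2],v-K[1,2]; r=np.hypot(x,y); th=r/K[0,0]
    d=np.array([np.sin(th)*x/r,-np.sin(th)*y/r,-np.cos(th)]); T=np.array(c['tool_from_camera']); R=Rotation.from_quat(s['tcp_rot'])
    return s['eef_pos']+R.apply(T[:3,3]), R.apply(T[:3,:3]@d)
E
python3 - <<'E'
from h import *
import pickle
s,c=pickle.load(open('w1.pkl','rb')); im=c['img'].astype(int)
m=(im.max(2)<75)[190:262,290:360].astype(np.uint8)
n,l,st,ce=cv2.connectedComponentsWithStats(m); i=1+st[1:,4].argmax(); b=st[i]; print(b,ce[i]+[290,190])
u0,u1,v0,v1=290+b[0],290+b[0]+b[2],190+b[1],190+b[1]+b[3]
for nm,u,v,z in [('L',u0,220,.166),('R',u1,220,.166),('back',325,v0,.1785),('front',325,v1,.166)]:
    o,d=wray(s,c,u,v); print(nm,(o+d*(z-o[2])/d[2]).round(4))
# plate rim sides
E
```

```text
[  14   11   41   50 1743] [324.         225.48995984]
L [0.4708 0.2347 0.166 ]
R [0.4709 0.2085 0.166 ]
back [0.4861 0.2214 0.1785]
front [0.4497 0.2213 0.166 ]
```

```bash
python3 -m pendant '[{"dx":1.2,"dy":0,"dz":1,"twist":0},{"dx":1.2,"dy":0,"dz":4,"twist":0},{"dx":1.2,"dy":0,"dz":7,"twist":0},{"dx":1.2,"dy":0,"dz":9.5,"twist":0},{"dx":1.2,"dy":0,"dz":10.35,"twist":0},{"dx":1.2,"dy":0,"dz":10.35,"twist":0},{"dx":1.2,"dy":0,"dz":10.35,"twist":0}]' 70
python3 - <<'E'
from h import *
s,c=grab('wrist','w2.png'); print(s['eef_pos'],s['contact_force'])
E
```

```text
time: 4.03
eef_pos: [0.4652, 0.2208, 0.1491]
tcp_rot: [1.0, -0.0, 0.001, -0.0]
contact_force: [0.6, -1.0, 0.0]
opening: 0.699
finger_force: 0.0
[0.46522322 0.22079803 0.14905931] [ 0.64690943 -0.9965713   0.04912995]
```

View pics/w2.png

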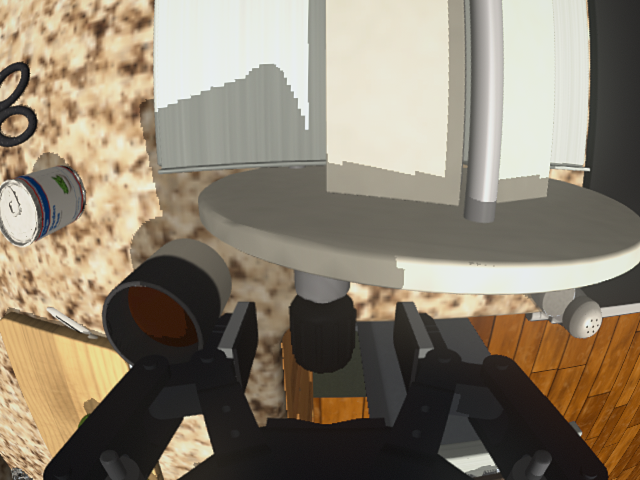

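The pads straddle the knob: knob centre at about (323,330), pad faces at u≈253 and 398. Closing gently.

```bash
python3 -m pendant '[{"dx":0,"dy":-0.05,"dz":0.1,"twist":0},{"dx":0,"dy":-0.05,"dz":0.1,"twist":0},{"dx":0,"dy":-0.05,"dz":0.1,"twist":0},{"dx":0,"dy":-0.05,"dz":0.1,"twist":0},{"dx":0,"dy":-0.05,"dz":0.1,"twist":0},{"dx":0,"dy":-0.05,"dz":0.1,"twist":0}]' 0 35
```

```text
time: 4.82
eef_pos: [0.4643, 0.2219, 0.1474]
tcp_rot: [1.0, 0.0, 0.0, -0.001]
contact_force: [-2.1, 3.1, 5.9]
opening: 0.271
finger_force: 34.6
```

```bash
python3 -m pendant '[{"dx":-0.3,"dy":0,"dz":0,"twist":0},{"dx":-0.6,"dy":0,"dz":0,"twist":0},{"dx":-0.9,"dy":0,"dz":0,"twist":0},{"dx":-0.9,"dy":0,"dz":0,"twist":0},{"dx":-0.9,"dy":0,"dz":0,"twist":0}]'
```

```text
time: 5.45
eef_pos: [0.4587, 0.2217, 0.1477]
tcp_rot: [1.0, -0.0, 0.005, -0.001]
contact_force: [8.5, 3.0, -1.3]
opening: 0.276
finger_force: 34.3
```

```bash
python3 -m pendant '[{"dx":-0.2,"dy":0,"dz":0,"twist":0},{"dx":-0.4,"dy":0,"dz":0,"twist":0},{"dx":-0.4,"dy":0,"dz":0,"twist":0},{"dx":-0.4,"dy":0,"dz":0,"twist":0}]'
```

```text
time: 5.95
eef_pos: [0.4553, 0.2216, 0.1478]
tcp_rot: [1.0, -0.0, 0.006, -0.001]
contact_force: [10.2, 2.6, -2.0]
opening: 0.274
finger_force: 34.4
```

```bash
python3 -m pendant '[{"dx":0,"dy":0.41,"dz":-0.28,"twist":0},{"dx":0,"dy":0.84,"dz":-0.55,"twist":0},{"dx":0,"dy":1.28,"dz":-0.79,"twist":0},{"dx":0,"dy":1.73,"dz":-1.01,"twist":0},{"dx":0,"dy":2.19,"dz":-1.21,"twist":0},{"dx":0,"dy":2.65,"dz":-1.38,"twist":0}]'
```

```text
time: 6.7
eef_pos: [0.4563, 0.1972, 0.1634]
tcp_rot: [1.0, -0.001, 0.008, -0.004]
contact_force: [9.8, 8.8, 2.5]
opening: 0.278
finger_force: 34.1
```

```bash
python3 -m pendant '[{"dx":0,"dy":0.48,"dz":-0.14,"twist":0},{"dx":0,"dy":0.97,"dz":-0.27,"twist":0},{"dx":0,"dy":0.97,"dz":-0.27,"twist":0}]'
python3 - <<'E'
from h import *
s,c=grab('scene','s2.png'); cv2.imwrite('pics/s2c.png',cv2.resize(cv2.cvtColor(c['img'][150:270,250:410],cv2.COLOR_RGB2BGR),None,fx=4.5,fy=4.5,interpolation=cv2.INTER_CUBIC))
E
```

```text
time: 7.08
eef_pos: [0.457, 0.1873, 0.1672]
tcp_rot: [1.0, -0.001, 0.009, -0.004]
contact_force: [8.9, 7.2, 5.6]
opening: 0.273
finger_force: 35.4
```

View pics/s2c.png

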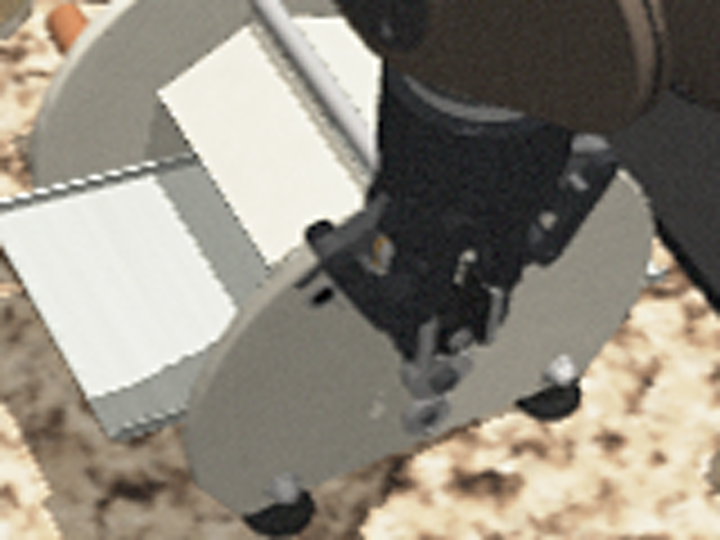

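```bash
python3 -m pendant '[{"dx":0,"dy":0.3,"dz":0.1,"twist":0},{"dx":0,"dy":0.6,"dz":0.1,"twist":0},{"dx":0,"dy":0.6,"dz":0.1,"twist":0}]'; python3 -m pendant '[{"dx":0.1,"dy":0,"dz":0,"twist":0},{"dx":0.2,"dy":0,"dz":0,"twist":0},{"dx":0.2,"dy":0,"dz":0,"twist":0}]'
```

```text
time: 7.5
eef_pos: [0.458, 0.1818, 0.1678]
tcp_rot: [1.0, -0.001, 0.01, -0.004]
contact_force: [8.6, 7.8, 8.9]
opening: 0.28
finger_force: 36.7
time: 7.88
eef_pos: [0.4582, 0.1818, 0.1677]
tcp_rot: [1.0, -0.001, 0.007, -0.004]
contact_force: [2.4, 8.9, 13.8]
opening: 0.275
finger_force: 37.1
```

```bash
python3 -m pendant '[{"dx":0,"dy":0.06,"dz":-0.1,"twist":0},{"dx":0,"dy":0.12,"dz":-0.2,"twist":0},{"dx":0,"dy":0.18,"dz":-0.3,"twist":0},{"dx":0,"dy":0.24,"dz":-0.32,"twist":0},{"dx":0,"dy":0.3,"dz":-0.33,"twist":0},{"dx":0,"dy":0.36,"dz":-0.34,"twist":0},{"dx":0,"dy":0.42,"dz":-0.35,"twist":0}]'
```

```text
time: 8.75
eef_pos: [0.458, 0.1778, 0.169]
tcp_rot: [1.0, -0.001, 0.007, -0.004]
contact_force: [8.4, 10.8, 4.8]
opening: 0.274
finger_force: 35.9
```

```bash
python3 -m pendant '[{"dx":0.1,"dy":0.06,"dz":-0.01,"twist":0},{"dx":0.15,"dy":0.12,"dz":-0.02,"twist":0},{"dx":0.15,"dy":0.18,"dz":-0.03,"twist":0},{"dx":0.15,"dy":0.24,"dz":-0.03,"twist":0}]'
```

```text
time: 9.25
eef_pos: [0.4581, 0.1763, 0.1693]
tcp_rot: [1.0, -0.001, 0.006, -0.005]
contact_force: [3.8, 12.9, 6.8]
opening: 0.275
finger_force: 36.1
```

```bash
python3 -m pendant '[{"dx":0,"dy":0.06,"dz":0,"twist":0},{"dx":0,"dy":0.12,"dz":-0.01,"twist":0},{"dx":0,"dy":0.18,"dz":-0.01,"twist":0},{"dx":0,"dy":0.24,"dz":-0.01,"twist":0},{"dx":0,"dy":0.3,"dz":-0.02,"twist":0}]'
```

```text
time: 9.88
eef_pos: [0.4587, 0.1731, 0.17]
tcp_rot: [1.0, -0.001, 0.006, -0.005]
contact_force: [4.9, 10.4, 7.9]
opening: 0.279
finger_force: 35.4
```

```bash
python3 -m pendant '[{"dx":0,"dy":0.06,"dz":0,"twist":0},{"dx":0,"dy":0.12,"dz":0,"twist":0},{"dx":0,"dy":0.18,"dz":0,"twist":0},{"dx":0,"dy":0.24,"dz":-0.01,"twist":0}]'
```

```text
time: 10.38
eef_pos: [0.46, 0.1698, 0.1703]
tcp_rot: [1.0, -0.001, 0.008, -0.004]
contact_force: [8.5, 10.1, 5.5]
opening: 0.277
finger_force: 34.8
```

```bash
python3 -m pendant '[{"dx":0.1,"dy":0,"dz":0,"twist":0},{"dx":0.2,"dy":0,"dz":0,"twist":0},{"dx":0.3,"dy":0,"dz":0,"twist":0},{"dx":0.3,"dy":0,"dz":0,"twist":0}]'
```

```text
time: 10.88
eef_pos: [0.4627, 0.1698, 0.1703]
tcp_rot: [1.0, -0.001, 0.008, -0.004]
contact_force: [6.6, 9.3, 7.0]
opening: 0.279
finger_force: 34.8
```

```bash
python3 -m pendant '[{"dx":0.1,"dy":0,"dz":0,"twist":0},{"dx":0.2,"dy":0,"dz":0,"twist":0},{"dx":0.3,"dy":0,"dz":0,"twist":0},{"dx":0.3,"dy":0,"dz":0,"twist":0}]'
```

```text
time: 11.38
eef_pos: [0.4637, 0.1696, 0.17]
tcp_rot: [1.0, -0.001, 0.005, -0.003]
contact_force: [-0.1, 9.0, 10.4]
opening: 0.275
finger_force: 35.3
```

```bash
python3 -m pendant '[{"dx":0,"dy":-0.1,"dz":-0.1,"twist":0},{"dx":0,"dy":-0.22,"dz":-0.25,"twist":0},{"dx":0,"dy":-0.22,"dz":-0.25,"twist":0}]'
```

```text
time: 11.75
eef_pos: [0.4636, 0.1699, 0.1703]
tcp_rot: [1.0, -0.0, 0.005, -0.001]
contact_force: [6.7, 2.6, 2.0]
opening: 0.274
finger_force: 34.6
```

```bash
python3 -m pendant '[{"dx":0.2,"dy":-0.05,"dz":0,"twist":0},{"dx":0.2,"dy":-0.05,"dz":0,"twist":0}]' && python3 -m pendant '[{"dx":0,"dy":0,"dz":0,"twist":0},{"dx":0,"dy":0,"dz":0,"twist":0},{"dx":0,"dy":0,"dz":0,"twist":0},{"dx":0,"dy":0,"dz":0,"twist":0}]' 75
python3 - <<'E'
from h import *
s,c=grab('wrist','w3.png'); print(s['eef_pos'],s['contact_force'])
E
```

```text
time: 12.0
eef_pos: [0.4637, 0.1701, 0.1701]
tcp_rot: [1.0, -0.0, 0.001, -0.001]
contact_force: [0.0, 1.2, 6.3]
opening: 0.274
finger_force: 35.0
time: 12.5
eef_pos: [0.4623, 0.1697, 0.1685]
tcp_rot: [1.0, 0.0, -0.0, 0.0]
contact_force: [-0.6, 0.9, 0.5]
opening: 0.749
finger_force: 0.0
[0.46229337 0.16970022 0.16846777] [-0.64116529  0.90990379  0.47608993]
```

View pics/w3.png

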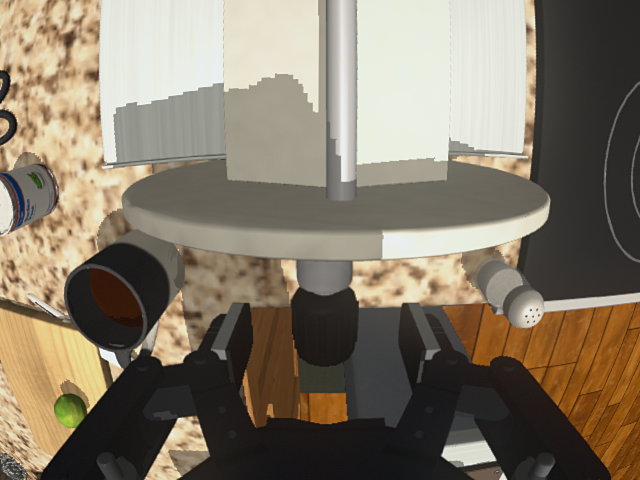

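The fingers are open and clear of the knob at about (324,325). I'll rise and check from above.

```bash
python3 -m pendant '[{"dx":0,"dy":0,"dz":-2,"twist":0},{"dx":0,"dy":0,"dz":-5,"twist":0},{"dx":-0.5,"dy":0,"dz":-8,"twist":0},{"dx":-1,"dy":0,"dz":-8.2,"twist":0},{"dx":-1,"dy":0,"dz":-8.2,"twist":0},{"dx":-1,"dy":0,"dz":-8.2,"twist":0}]'
python3 - <<'E'
from h import *
s,c=grab('wrist','w4.png'); im=c['img'].astype(int); print(s['eef_pos'])
m=(im.max(2)<75)[180:290,280:370].astype(np.uint8)
n,l,st,ce=cv2.connectedComponentsWithStats(m); i=1+st[1:,4].argmax(); b=st[i]; print(b,ce[i]+[280,180])
u0,u1,v0,v1=280+b[0],280+b[0]+b[2],180+b[1],180+b[1]+b[3]
for nm,u,v,z in [('L',u0,220,.185),('R',u1,220,.185),('back',(u0+u1)/2,v0,.197),('front',(u0+u1)/2,v1,.185)]:
    o,d=wray(s,c,u,v); print(nm,(o+d*(z-o[2])/d[2]).round(4))
E
python3 -m pendant '[{"dx":0.5,"dy":4,"dz":0,"twist":0},{"dx":1,"dy":8.5,"dz":0,"twist":0},{"dx":2,"dy":13,"dz":0,"twist":0},{"dx":2.5,"dy":17.5,"dz":0,"twist":0},{"dx":3,"dy":22,"dz":0,"twist":0},{"dx":3,"dy":26.5,"dz":0,"twist":0},{"dx":3,"dy":31,"dz":0,"twist":0},{"dx":3,"dy":33,"dz":0,"twist":0},{"dx":3,"dy":33,"dz":0,"twist":0}]'
python3 - <<'E'
from h import *
s,c=grab('scene'); cv2.imwrite('pics/s3c.png',cv2.resize(cv2.cvtColor(c['img'][150:350,190:450],cv2.COLOR_RGB2BGR),None,fx=3,fy=3,interpolation=cv2.INTER_CUBIC))
E
```

```text
time: 13.3
eef_pos: [0.4518, 0.1697, 0.2491]
tcp_rot: [1.0, 0.0, -0.001, 0.0]
contact_force: [-0.5, -0.1, -0.3]
opening: 0.752
finger_force: 0.0
[0.4517762  0.16972507 0.24908545]
[  23   27   44   56 2116] [324.58884688 234.88563327]
L [0.4764 0.1826 0.185 ]
R [0.4763 0.157  0.185 ]
back [0.4871 0.1698 0.197 ]
front [0.4494 0.1698 0.185 ]
time: 14.48
eef_pos: [0.4824, -0.1606, 0.2501]
tcp_rot: [1.0, -0.001, -0.001, -0.001]
contact_force: [1.2, 1.3, -0.1]
opening: 0.752
finger_force: 0.0
```

View pics/s3c.png

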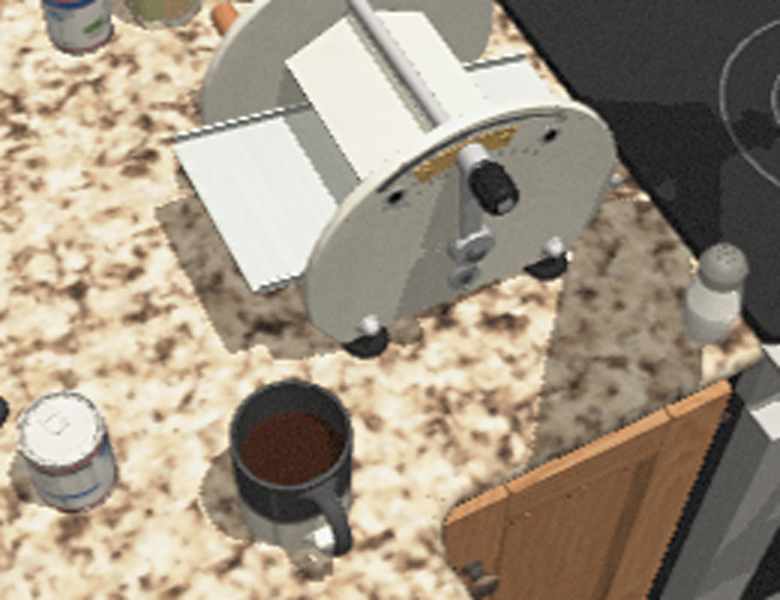

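The lever is nearly upright with the pin on the brass strip, knob at about (493,187). The knob's front and back faces are at the same depth as at the start, within 1 mm, so the pin is home. Mug, tin and shaker are where they were.

```bash
python3 -c "
from plant import ctrl
print(ctrl.sign_off())"
```

```text
the job is handed in; nothing more can be done
None
```

I've handed the job in: the gap lever now sits at about 0.56 rad with the pin fully home in the brass strip's hole, the knob is released and the arm is clear, and the shaker, mug and tin weren't touched (14.5 s used).

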